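# Match a ballast hub to the base on the spring scale

## Task

The white appliance base on the spring scale needs one ballast hub. Pick whichever of the three hub castings (aluminium, brass or steel) will bring the pan's red pointer down level with the green target clip, stand it flat, boss up, in the round well of the white base, and let go. Leave the other two hubs and the clip where they are.

Things in the scene. Friction and masses are not known exactly. Their poses are not given: they have to be found in the camera images.
- well (a point): Floor centre of the round well (100 mm inside, rim 4 mm wide and 6 mm high) on the white base, 136 mm square, clamped on the 170 mm square sprung pan of a fixed grey scale. At first 160 mm above the table. The pan moves only straight down and up, damped, 1 mm per 10 g added, settling in 1.5 s, stop 75 mm down. A red pointer on the pan's +x edge is always 25 mm lower than this point.
- target (a point): Middle of the green tab (26 x 36 mm, 14 mm high) of the target clip, 157 mm from the pan's centre on the scale's +x (far) side. The clip sits on a white upright gauge board, 30 mm wide, 185 mm tall, black tick every 10 mm, along whose near edge the pointer runs. It is set differently each time, 12 to 48 mm lower than the unloaded pointer. Pointer level with clip: heights within 7 mm.
- hub_aluminium: Bright silver aluminium, the broadest hub casting, 180 g: round flange 68 mm in diameter and 10 mm thick at the bottom, with a round upright boss 32 mm in diameter on its middle, 48 mm tall overall; stands on the mat, boss up. Origin at the centre of its underside, z up. On the scale it lowers the pan by 18 mm.
- hub_brass: Yellow brass, the narrowest hub casting, 300 g: round flange 48 mm in diameter and 10 mm thick at the bottom, with a round upright boss 24 mm in diameter on its middle, 48 mm tall overall; stands on the mat, boss up. Origin at the centre of its underside, z up. On the scale it lowers the pan by 30 mm.
- hub_steel: Dark grey steel hub casting, 420 g: round flange 62 mm in diameter and 10 mm thick at the bottom, with a round upright boss 28 mm in diameter on its middle, 48 mm tall overall; stands on the mat, boss up. Origin at the centre of its underside, z up. On the scale it lowers the pan by 42 mm.
There are look-alikes about, which are no part of the job. Several things have the shape of the hub_brass; the one meant has the colours described above. Of the things that look like the hub_aluminium, take the one that is farthest from the robot's base at the start.

How it is judged:
At the end, for the whole second after the job is handed in: One hub rests flat in the well (centre within 30 mm of the well's, underside within 5 mm of its floor, within 10 degrees of upright); the pointer is within 7 mm of the height of the clip's middle; the clip has not moved over 5 mm; the other two hubs are upright, within 40 mm of their starts (z of target in the frame of well between -0.032 and -0.018 m and distance of target from where it was at the start of the episode below 0.005 m and ((horizontal distance between hub_aluminium and well below 0.03 m and z of hub_aluminium in the frame of well between -0.005 and 0.005 m and angle between each of hub_aluminium, hub_brass, hub_steel's own z axis and vertical below 0.17 rad and linear speed of hub_aluminium below 0.02 m/s and distance of each of hub_brass, hub_steel from where it was at the start of the episode below 0.04 m) or (horizontal distance between hub_brass and well below 0.03 m and z of hub_brass in the frame of well between -0.005 and 0.005 m and angle between each of hub_brass, hub_aluminium, hub_steel's own z axis and vertical below 0.17 rad and linear speed of hub_brass below 0.02 m/s and distance of each of hub_aluminium, hub_steel from where it was at the start of the episode below 0.04 m) or (horizontal distance between hub_steel and well below 0.03 m and z of hub_steel in the frame of well between -0.005 and 0.005 m and angle between each of hub_steel, hub_aluminium, hub_brass's own z axis and vertical below 0.17 rad and linear speed of hub_steel below 0.02 m/s and distance of each of hub_aluminium, hub_brass from where it was at the start of the episode below 0.04 m))); the robot touches nothing.
It also fails if it takes over 38 s, if anything falls off the work surface, if the arm or the gripper's body presses on something with over 40 N, if the wrist force passes 120 N, or if a joint passes its speed limit or range.

## Robot

A 6-joint arm with a two-finger parallel gripper is mounted at the origin on the work surface. World frame = base frame: x ahead of the robot, y to its left, z up, the work surface at z = 0. Lengths are in m, angles in rad, forces in N, time in s.
With the tool pointing down it reaches from about 0.375 to 0.9 m from the base axis. Payload 3.1 kg.
Tool frame: the origin (TCP) lies at the very end of the fingers, on their centre line; the grasp point (between the pads) lies 19 mm behind it; y points along the fingers, x is the direction in which the jaws open and shut, and the axes are right-handed (so a half turn about y gives the same grasp; the last joint's range is limited). The gripper opens to 87 mm and grips with 3 to 60 N. Pads are 19 mm wide; open, the fingers measure 117 mm over their backs; the gripper's body (75 mm by 190 mm) begins 51 mm behind the grasp point.
Start: joints at [-1.494, 0.527, 1.433, -0, 1.181, -0.178], TCP at [0.158, -0.605, 0.223] pointing down, gripper open.
Joint ranges: [-3.08, 3.08], [-0.75, 2.2], [0.22, 2.44], [-1.43, 4.57], [0, 2.65], [-2.85, 2.85]. Speed limits (rad/s): [2.79, 2.79, 3.14, 3.14, 3.14, 3.14].

## Interface

Orientations are given as [roll, pitch, yaw] about the fixed x, y, z axes, in that order (R = Rz(yaw) Ry(pitch) Rx(roll)).
In Python, from station import bot gives the robot as it stands. The module is installed in compiled form; this text tells all that it offers. Calls block until the motion is done:
- bot.move_ptp(position, orientation): joint-space move of the TCP to a pose.
- bot.move_l(position, attitude=None, rate=0.15, max_force=None): straight line of the TCP; attitude=None keeps the orientation; rate is the mean speed in m/s. With max_force (N) it stops when the force on the tool has changed by that much, and returns True; else False.
- bot.move_joints(angles): joint-space move.
- bot.gripper_to(opening): finger opening in m; the grip force is fixed at half the most; returns when the fingers have stopped.
- bot.wait(seconds).
- bot.solve_ik(position, orientation): joint angles nearest the present ones, or None.
- bot.get_obs(): the state.
- bot.snapshot(name): name is "scene" or "top"; returns the picture (384x512x3 uint8, red, green, blue); there is no depth.
- bot.get_calibration(name): a dict with "K" (3x3 intrinsics, pixels), "rvec" (rotation vector, rad) and "tvec" (3), from world to camera coordinates, as OpenCV has them. Camera axes: x right, y down, z forward; pixel columns grow to the right and rows downward; lengths in m; the calibration is good to about 2 mm. A picture is of the moment at which its call begins. get_calibration takes no time and is no camera call.
A pose or a line that the arm cannot do raises bot.Unreachable and nothing moves.
- bot.hand_in(): hands the job in, once; it reports no verdict.
The state is a dict: "time_s": time; "joint_pos": joint angles; "joint_vel": joint speeds; "effort": joint torques, N m; "tcp_pos": TCP position; "orientation": TCP orientation; "wrist_force": force on the tool from outside, world axes, zero at the start; "wrist_torque": the same for the moment, N m; "opening": finger opening in m.
Only numpy, scipy, OpenCV 4.12 (cv2) and the standard library are available. Lean on these libraries where they do the work, as an engineer would, in place of code of your own. Each camera call takes 0.05 s, during which the arm holds its last target.

## Working session

There is one attempt and no reset: what is moved stays moved. The work goes in short steps, each a Python script; the robot and the scene stay as the last script left them, time stands still between calls to the robot, and variables do not carry over. Pictures are saved under pics/ and viewed, and the job is handed in when it is done.

```bash
mkdir -p pics; ls; python3 - <<'E'
from station import bot
import cv2,numpy as np
for n in ("scene","top"):
    im=bot.snapshot(n); cv2.imwrite(f"pics/{n}0.png",im[:,:,::-1])
    c=bot.get_calibration(n);R=cv2.Rodrigues(np.array(c["rvec"]))[0]
    print(n,np.array(c["K"]).round(1).tolist(),(-R.T@np.array(c["tvec"]).ravel()).round(3),R.round(2).tolist())
o=bot.get_obs();print(o)
E
```

```text
pics
scene [[416.7, 0.0, 257.4], [0.0, 416.7, 191.1], [0.0, 0.0, 1.0]] [ 1.172 -0.029  0.882] [[-0.06, 1.0, 0.01], [0.74, 0.05, -0.67], [-0.67, -0.03, -0.74]]
top [[385.1, 0.0, 251.1], [0.0, 385.1, 189.8], [0.0, 0.0, 1.0]] [ 0.447 -0.049  1.024] [[-0.01, -1.0, -0.01], [-1.0, 0.01, -0.03], [0.03, 0.01, -1.0]]
{'time_s': 0.1, 'joint_pos': array([-1.49450068e+00,  5.28371163e-01,  1.43379296e+00, -1.39956328e-05,
        1.18141935e+00, -1.78497861e-01]), 'joint_vel': array([-0.00058987, -0.00236352, -0.00310733,  0.0010829 , -0.0019717 ,
       -0.00095608]), 'effort': array([-4.07282835e-05, -4.40983951e+01, -1.77150911e+01,  6.35347073e-02,
        5.33996418e-02, -4.86685849e-05]), 'tcp_pos': array([ 0.15750203, -0.60413019,  0.22166478]), 'orientation': array([-1.57045559,  0.00196148, -1.31599716]), 'wrist_force': array([ 0.4530048 ,  0.34698117, -0.27402134]), 'wrist_torque': array([-0.03941973, -0.01751032,  0.0056143 ]), 'opening': 0.08741086939869191}
```

View pics/scene0.png

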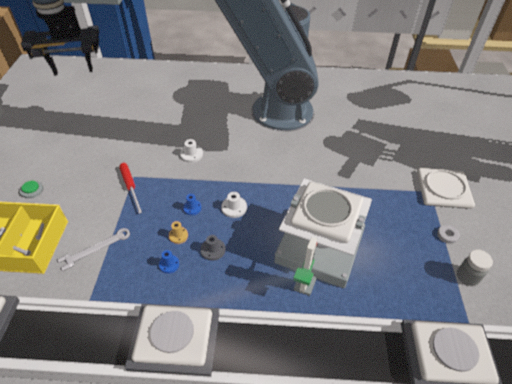

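View pics/top0.png

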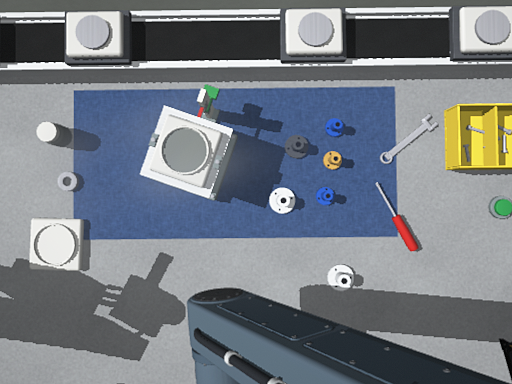

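The scene view shows the scale base at (328,208) and the green clip at (304,277). Hub-like things in the scene view (top view in brackets):
- Bright silver at (233,203) [283,200] and at (191,149) [341,277]. The first is farther from the base and stands on the mat, so that is the aluminium hub.
- Yellow at (178,231) [333,160]: the brass hub.
- Blue look-alikes at (192,204) and (168,262) [326,196 and 335,127].
- Dark grey at (212,246) [297,146]: the steel hub.

Next I take close crops.

```bash
python3 - <<'E'
import cv2,numpy as np
s=cv2.imread("pics/scene0.png");t=cv2.imread("pics/top0.png")
cv2.imwrite("pics/c1.png",cv2.resize(s[170:310,260:390],None,fx=4,fy=4,interpolation=2))
cv2.imwrite("pics/c2.png",cv2.resize(t[75:215,135:355],None,fx=3.6,fy=3.6,interpolation=2))
cv2.imwrite("pics/c3.png",cv2.resize(s[130:290,145:265],None,fx=3.7,fy=3.7,interpolation=2))
E
```

```text
(no output)
```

View pics/c1.png

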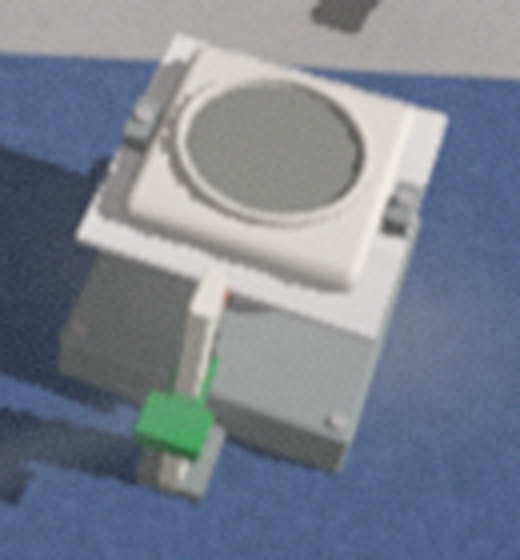

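View pics/c2.png

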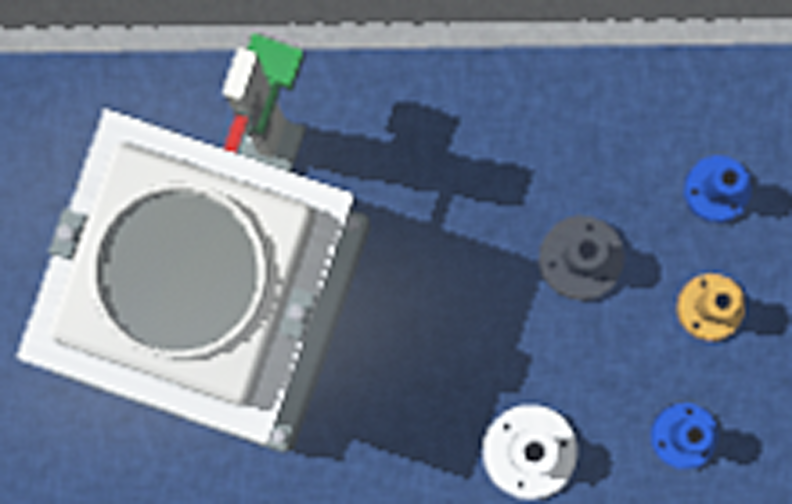

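View pics/c3.png

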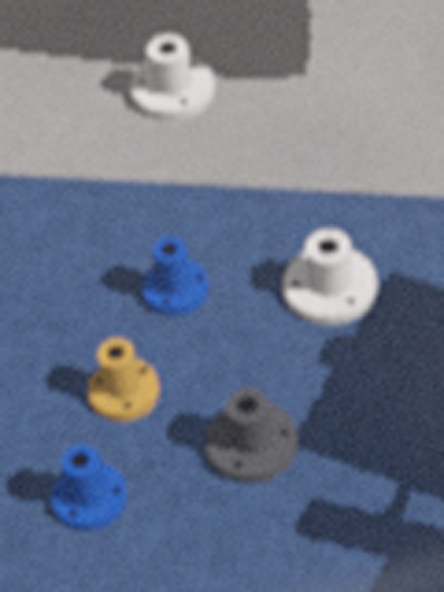

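```bash
cat > h.py <<'E'
import cv2,numpy as np
from station import bot
C={}
for n in ("scene","top"):
    c=bot.get_calibration(n);R=cv2.Rodrigues(np.array(c["rvec"]))[0];t=np.array(c["tvec"]).ravel();C[n]=(np.array(c["K"]),R,t)
def ray(n,p):
    K,R,t=C[n];d=R.T@(np.linalg.inv(K)@[p[0],p[1],1]);return -R.T@t,d
def onz(n,p,z):
    o,d=ray(n,p);return o+d*(z-o[2])/d[2]
def tri(ps,pt):
    K,R,t=C["scene"];P1=K@np.c_[R,t];K,R,t=C["top"];P2=K@np.c_[R,t]
    X=cv2.triangulatePoints(P1,P2,np.float64(ps).reshape(2,1),np.float64(pt).reshape(2,1)).ravel();X=X[:3]/X[3]
    return X
def proj(n,X):
    K,R,t=C[n];q=K@(R@np.asarray(X)+t);return q[:2]/q[2]
E
python3 - <<'E'
import cv2,numpy as np
from h import *
for n in ("scene","top"):
    im=cv2.imread(f"pics/{n}0.png");h=cv2.cvtColor(im,cv2.COLOR_BGR2HSV)
    m=cv2.inRange(h,(50,120,40),(75,255,255))
    b=(280,250,45,50) if n=="scene" else (190,75,45,55)
    mm=np.zeros_like(m);mm[b[1]:b[1]+b[3],b[0]:b[0]+b[2]]=m[b[1]:b[1]+b[3],b[0]:b[0]+b[2]]
    ys,xs=np.nonzero(mm);print(n,xs.min(),xs.max(),ys.min(),ys.max())
    for y in range(ys.min(),ys.max()+1):
        print(y,[(int(x),int(h[y,x,2])) for x in range(xs.min(),xs.max()+1) if mm[y,x]])
x,y=297,262
s=cv2.imread("pics/scene0.png");t=cv2.imread("pics/top0.png")
a=cv2.resize(s[235:300,285:335],None,fx=9,fy=9,interpolation=0);b=cv2.resize(t[78:125,185:230],None,fx=8,fy=8,interpolation=0)
o=np.zeros((600,800,3),np.uint8);o[:585,:400]=a[:,:400];o[:376,420:780]=b;cv2.imwrite("pics/c4.png",o)
E
```

```text
scene 298 311 274 283
274 [(309, 161), (311, 163)]
275 [(306, 159), (307, 161), (309, 159), (311, 166)]
276 [(300, 160), (302, 160), (303, 161), (305, 157), (306, 160), (307, 162), (308, 162), (309, 165), (310, 164), (311, 163)]
277 [(298, 160), (299, 164), (300, 161), (301, 158), (302, 160), (303, 159), (304, 162), (305, 163), (306, 164), (307, 163), (308, 162), (309, 162), (310, 163)]
278 [(298, 150), (300, 166), (301, 159), (302, 162), (303, 163), (304, 159), (305, 166), (306, 159), (307, 162), (308, 161), (309, 162), (310, 166)]
279 [(299, 139), (300, 142), (301, 154), (302, 159), (303, 160), (304, 163), (305, 165), (306, 165), (307, 164), (308, 163), (309, 165), (310, 160)]
280 [(300, 105), (301, 123), (302, 140), (303, 148), (304, 153), (305, 164), (306, 166), (307, 166), (308, 164), (309, 165), (310, 160)]
281 [(302, 103), (304, 131), (305, 145), (306, 149), (307, 160), (308, 163), (309, 164)]
282 [(303, 94), (304, 96), (305, 104), (306, 118), (307, 137), (308, 142), (309, 150)]
283 [(306, 93), (307, 100), (308, 109)]
top 204 218 85 98
85 [(205, 176), (206, 171), (207, 166)]
8
[... 790 characters left out ...]

92 [(208, 182), (209, 176), (210, 174), (211, 173), (212, 172), (213, 174), (214, 175), (215, 174), (216, 186), (217, 168)]
93 [(208, 164), (209, 178), (210, 176), (211, 175), (212, 173), (213, 174), (214, 174), (215, 176), (216, 179), (217, 145)]
94 [(208, 157), (209, 181), (210, 177), (211, 175), (212, 174), (213, 173), (214, 174), (215, 179), (216, 159)]
95 [(209, 175), (210, 180), (211, 178), (212, 175), (213, 173), (214, 175), (215, 186), (216, 164)]
96 [(209, 132), (210, 162), (211, 185), (212, 179), (213, 179), (214, 178), (215, 175), (216, 132)]
97 [(210, 174), (211, 151), (212, 150), (213, 174), (214, 192), (215, 161)]
98 [(210, 136), (211, 104), (213, 108), (214, 133), (215, 122)]
```

View pics/c4.png

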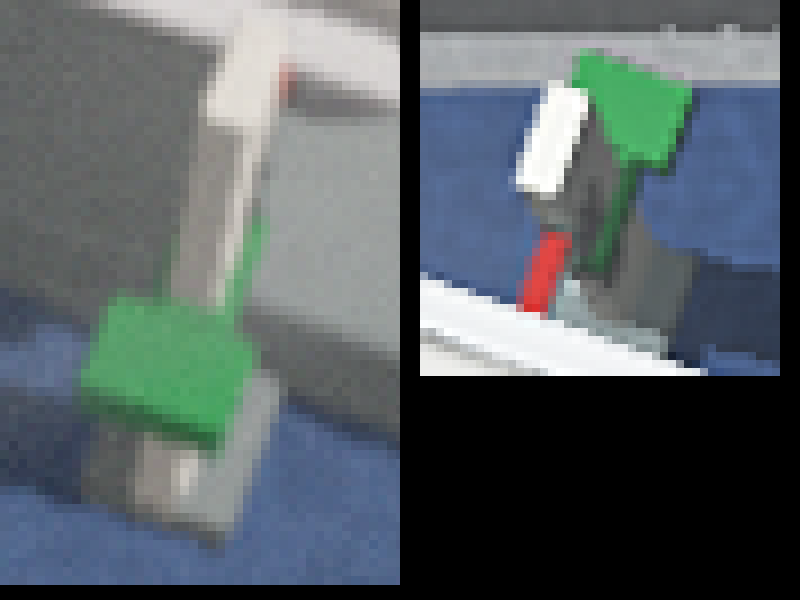

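```bash
python3 - <<'E'
from h import *
S={'A':(118,298),'C':(219,430),'D':(82,381)};T={'A':(665,168),'C':(580,50),'D':(692,92)}
P={}
for k in S:
    s=(285+S[k][0]/9-.5,235+S[k][1]/9-.5);t=(185+(T[k][0]-420)/8-.5,78+T[k][1]/8-.5)
    X=tri(s,t);P[k]=X;print(k,X.round(4),proj("scene",X)-s,proj("top",X)-t)
print(np.linalg.norm(P['A']-P['D']),np.linalg.norm(P['C']-P['D']))
zt=np.mean([P[k][2] for k in P]);print("top z",zt,"mid",zt-.007,"drop",0.135-(zt-.007))
# well ellipse: grey floor
for n,b in (("scene",(295,180,70,55)),("top",(150,115,75,70))):
    im=cv2.imread(f"pics/{n}0.png");x,y,w,h=b
    g=cv2.cvtColor(im,cv2.COLOR_BGR2GRAY)[y:y+h,x:x+w]
    m=cv2.inRange(g,110,175);m=cv2.morphologyEx(m,cv2.MORPH_OPEN,np.ones((5,5)))
    cs=cv2.findContours(m,0,1)[0];c=max(cs,key=cv2.contourArea)+np.array([x,y]);e=cv2.fitEllipse(c);print(n,e)
    print(onz(n,e[0],.16).round(4))
# hubs in top: flange centres and boss tops
im=cv2.imread("pics/top0.png");h=cv2.cvtColor(im,cv2.COLOR_BGR2HSV)
E
```

```text
A [0.6906 0.0393 0.1065] [ 0.44351521 -0.00963724] [ 0.46561927 -0.00937947]
C [0.7258 0.0632 0.1088] [ 0.90238078 -0.03440062] [ 0.92110421 -0.01611714]
D [0.7135 0.0309 0.1063] [ 0.52440902 -0.00879397] [ 0.54088661 -0.01240711]
0.02444518392793766 0.03468931596072253
top z 0.10719091905002633 mid 0.10019091905002632 drop 0.03480908094997369
scene ((327.8272399902344, 206.371826171875), (32.31976318359375, 41.72889709472656), 100.94340515136719)
[0.5592 0.103  0.16  ]
top ((184.54649353027344, 150.08229064941406), (41.22557067871094, 43.46797180175781), 23.157596588134766)
[0.5601 0.1049 0.16  ]
```

```bash
python3 - <<'E'
from h import *
for s1,t1 in (((190,310),(590,98)),((213,318),(550,82)),((207,268),(560,198)),((209.5,293),(554,141))):
    s=(260+s1[0]/4-.5,170+s1[1]/4-.5);t=(185+(t1[0]-420)/8-.5,78+t1[1]/8-.5)
    X=tri(s,t);print("board",X.round(4),proj("scene",X)-s)
print("well",tri((327.83,206.37),(184.55,150.08)))
def comp(n,m,b):
    x,y,w,h=b;z=np.zeros_like(m);z[y:y+h,x:x+w]=m[y:y+h,x:x+w]
    z=cv2.morphologyEx(z,cv2.MORPH_CLOSE,np.ones((5,5)))
    c=max(cv2.findContours(z,0,1)[0],key=cv2.contourArea);return c
# hubs: colours
B={"scene":{"al":(215,185,36,36),"br":(163,215,30,32),"st":(198,230,30,32)},"top":{"al":(266,183,34,34),"br":(320,148,26,25),"st":(282,132,30,30)}}
for n in B:
    im=cv2.imread(f"pics/{n}0.png");h=cv2.cvtColor(im,cv2.COLOR_BGR2HSV)
    M={"al":cv2.inRange(h,(0,0,150),(180,60,255)),"br":cv2.inRange(h,(10,90,70),(35,255,255)),"st":cv2.inRange(h,(0,0,30),(180,75,140))}
    for k,b in B[n].items():
        c=comp(n,M[k],b);(x,y),r=cv2.minEnclosingCircle(c);br=cv2.boundingRect(c)
        print(n,k,br,(round(x,1),round(y,1),round(r,1)))
s=cv2.imread("pics/scene0.png");t=cv2.imread("pics/top0.png")
o=np.zeros((600,800,3),np.uint8);a=cv2.resize(s[210:260,155:235],None,fx=8,fy=8,interpolation=2);o[:320,:520]=a[:320,:520]
b=cv2.resize(t[125:175,280:350],None,fx=8,fy=8,interpolation=2);o[320:600,:560]=b[:280];cv2.imwrite("pics/c5.png",o)
E
```

```text
board [0.6895 0.052  0.1842] [ 0.57407379 -0.02040401]
board [0.6939 0.0631 0.1847] [ 0.47299695 -0.0200578 ]
board [0.6622 0.061  0.1831] [ 0.3670593  -0.01487833]
board [0.6779 0.0621 0.1834] [ 0.53667408 -0.02257855]
well [0.55996503 0.10369757 0.16102974]
scene al (222, 191, 25, 27) (234.1, 204.1, 13.5)
scene br (169, 222, 19, 21) (177.6, 232.2, 10.9)
scene st (200, 235, 26, 26) (212.2, 247.8, 13.2)
top al (269, 187, 26, 27) (281.8, 200.1, 13.2)
top br (323, 151, 19, 19) (332.1, 159.8, 9.2)
top st (285, 135, 23, 24) (295.9, 146.2, 11.9)
```

View pics/c5.png

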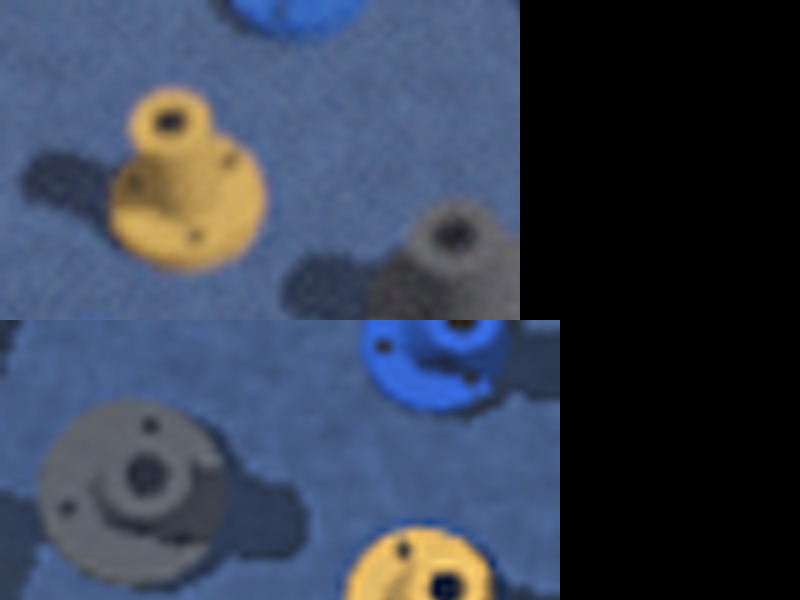

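The tab sides measure 24 x 35 mm (given 26 x 36) and the board top comes out at 184 mm (given 185), so the clip height is sound. The drop needed is about 34 to 35 mm: brass at 30 mm is within tolerance, steel at 42 mm is marginal or out. I choose the brass hub, the yellow one at scene (178,231), which stands apart from the blue look-alikes in the crop. Next I locate it.

```bash
python3 - <<'E'
from h import *
# ring of boss top by crop reading
s=(175.9,224.75);t=(335.25,157.9)
X=tri(s,t);print("boss top tri",X.round(4),proj("top",X)-t)
print("top@.048",onz("top",t,.048),"scene@.048",onz("scene",s,.048))
print("flange top@.006",onz("top",(332.1,159.8),.006))
for p in ((281.8,200.1),(295.9,146.2)):print(onz("top",p,.006))
# scene flange lower: centre from c5 ellipse (189,205)
print("scene flange@.01",onz("scene",(155+188/8-.5,210+200/8-.5),.01))
w=[.56,.104]
for z in (.26,.147):print(bot.solve_ik([*w,z],[-1.5708,0,.6]))
E
```

```text
boss top tri [ 0.5511 -0.2587  0.0493] [ 0.45153179 -0.04076392]
top@.048 [ 0.5511524  -0.25787491  0.048     ] scene@.048 [ 0.55005201 -0.2601078   0.048     ]
flange top@.006 [ 0.55067162 -0.25845438  0.006     ]
[ 0.44523324 -0.12421299  0.006     ]
[ 0.58771605 -0.16313512  0.006     ]
scene flange@.01 [ 0.55240389 -0.25938256  0.01      ]
[-1.25132266e-02  4.10453047e-01  1.52995896e+00 -3.22310834e-06
  1.20117854e+00 -6.12512062e-01]
[-1.25132266e-02  5.52343951e-01  1.64579616e+00 -3.71230322e-06
  9.43450431e-01 -6.12511048e-01]
```

The measurements agree on brass at (0.551, -0.2585) with its boss top at 49 mm (given 48). Now I grasp it.

```bash
python3 - <<'E'
from h import *
p=[.551,-.2585];O=[-1.5708,0,-.5]
bot.move_ptp([*p,.12],O)
print(bot.get_obs()["time_s"])
hit=bot.move_l([*p,.016],None,.1,15);print(hit,bot.get_obs()["tcp_pos"])
bot.gripper_to(0.01);o=bot.get_obs();print(o["opening"],o["time_s"],o["wrist_force"])
bot.move_l([*p,.08],None,.12)
o=bot.get_obs();print(o["opening"],o["time_s"],o["wrist_force"])
for n in("scene","top"):cv2.imwrite(f"pics/{n}1.png",bot.snapshot(n)[:,:,::-1])
E
```

```text
2.0333
False [ 0.55149    -0.25885977  0.01664543]
0.02331495298048525 4.2833 [-1.0638557   0.04862986  1.03442254]
0.023325021053462333 4.9667 [-0.26836052  0.92403847 -2.71050306]
```

View pics/scene1.png

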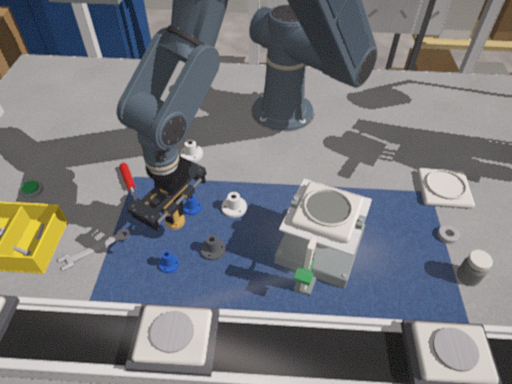

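The brass hub hangs in the gripper at about (176,222), with the jaws at 23 mm and about 3 N of weight on the wrist. The other hubs have not moved. Now I carry it over the well.

```bash
python3 - <<'E'
from h import *
bot.move_l([.551,-.2585,.27],None,.2)
w=[.5597,.104]
bot.move_ptp([*w,.27],[-1.5708,0,.3])
bot.move_l([*w,.20],None,.12)
o=bot.get_obs();print(o["tcp_pos"],o["opening"],o["time_s"],o["wrist_force"])
for n in("scene","top"):cv2.imwrite(f"pics/{n}2.png",bot.snapshot(n)[:,:,::-1])
s=cv2.imread("pics/scene2.png")[120:300,250:400];cv2.imwrite("pics/c6.png",cv2.resize(s,None,fx=3.3,fy=3.3,interpolation=2))
E
```

```text
[0.5604726  0.10360029 0.20048363] 0.023242631595920903 8.2583 [ 0.95821797  0.48075987 -2.73312264]
```

View pics/c6.png

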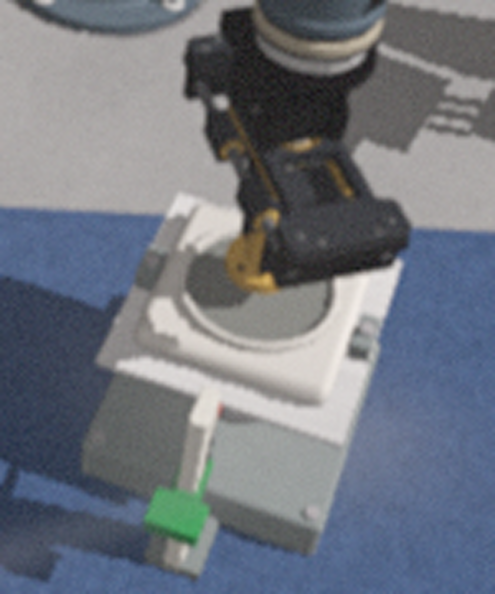

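The hub hangs upright above the well at crop (255,265), with the well centre at about (258,285). I lower it until the pan has taken its weight, then release.

```bash
python3 - <<'E'
from h import *
w=[.5597,.104]
bot.move_l([*w,.18],None,.1)
hit=bot.move_l([*w,.1475],None,.04,10)
bot.wait(.5)
o=bot.get_obs();print(hit,o["tcp_pos"],o["wrist_force"],o["time_s"])
bot.gripper_to(.05);bot.wait(.3)
o=bot.get_obs();print(o["opening"],o["wrist_force"])
bot.move_l([*w,.27],None,.1)
bot.move_ptp([.42,.02,.33],[-1.5708,0,.3])
bot.wait(1)
print(bot.get_obs()["time_s"])
for n in("scene","top"):cv2.imwrite(f"pics/{n}3.png",bot.snapshot(n)[:,:,::-1])
s=cv2.imread("pics/scene3.png")[170:300,260:390];t=cv2.imread("pics/top3.png")[75:215,135:305]
o=np.zeros((600,800,3),np.uint8);a=cv2.resize(s,None,fx=3,fy=3,interpolation=2);o[:390,:390]=a
b=cv2.resize(t,None,fx=2.35,fy=2.35,interpolation=2);o[:b.shape[0],400:400+b.shape[1]]=b[:,:400];cv2.imwrite("pics/c7.png",o)
E
```

```text
False [0.55983312 0.10394952 0.14759579] [ 2.92294976 -0.61775227 -0.53308926] 10.1667
0.050066785976625075 [-0.00143871 -0.35772877 -0.2836976 ]
14.3333
```

View pics/c7.png

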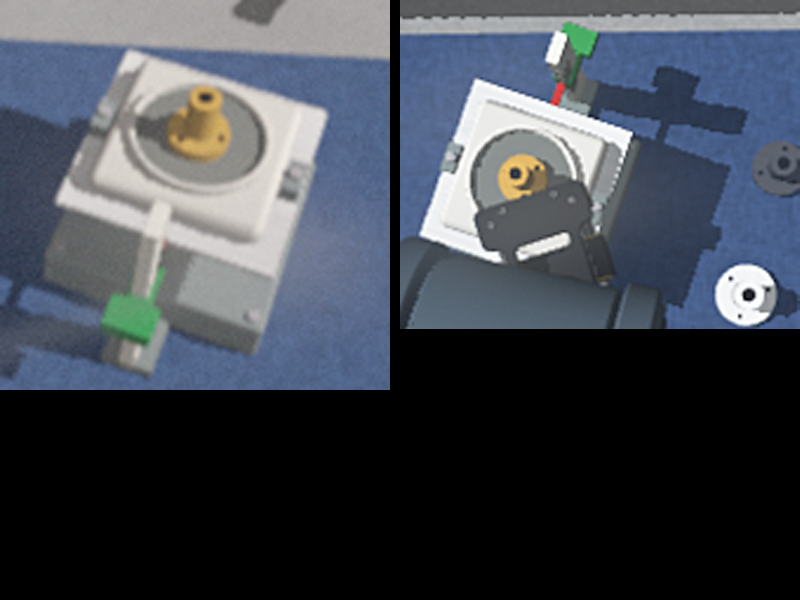

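View pics/scene3.png

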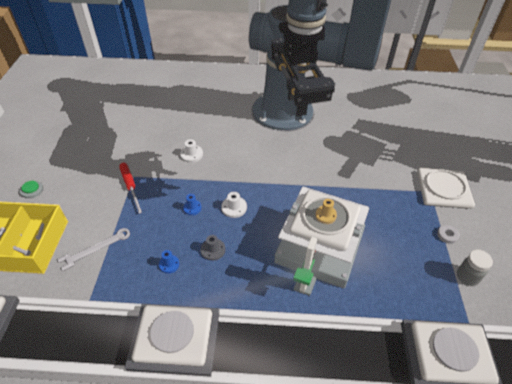

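The hub stands in the well, with its hole at scene (328,202) and top (183,148), and the other hubs and the clip look untouched. Now I check the pan height, the centring and the clip.

```bash
python3 - <<'E'
from h import *
X=tri((328.2,201.8),(183.4,148.1));print("boss top",X.round(4),"floor",X[2]-.048)
im=cv2.imread("pics/scene3.png");x,y,w,h=295,180,70,60
hs=cv2.cvtColor(im,cv2.COLOR_BGR2HSV)[y:y+h,x:x+w]
m=cv2.inRange(hs,(0,0,60),(180,70,175))|cv2.inRange(hs,(8,90,40),(35,255,255))
m=cv2.morphologyEx(m,cv2.MORPH_OPEN,np.ones((5,5)))
c=max(cv2.findContours(m,0,1)[0],key=cv2.contourArea)+np.array([x,y]);e=cv2.fitEllipse(c);print(e,onz("scene",e[0],.13))
# changes between before/after, clip and hubs
for n in("scene","top"):
    a=cv2.imread(f"pics/{n}0.png");b=cv2.imread(f"pics/{n}3.png")
    g=lambda i:cv2.inRange(cv2.cvtColor(i,cv2.COLOR_BGR2HSV),(50,120,80),(75,255,255))
    bb=(285,255,35,40) if n=="scene" else (195,75,35,30)
    for i in(a,b):
        q=g(i)[bb[1]:bb[1]+bb[3],bb[0]:bb[0]+bb[2]];M=cv2.moments(q,True);print(n,"clip centroid",round(bb[0]+M["m10"]/M["m00"],2),round(bb[1]+M["m01"]/M["m00"],2))
    for k,(cx,cy) in {"al":(234,204),"st":(212,247)}.items() if n=="scene" else {"al":(282,200),"st":(296,146)}.items():
        d=cv2.absdiff(a,b)[cy-18:cy+18,cx-18:cx+18];print(k,"meandiff",d.mean().round(1))
    # red pointer
    if n=="top":
        for i in(a,b):
            h=cv2.cvtColor(i,cv2.COLOR_BGR2HSV);r=cv2.inRange(h,(0,120,90),(8,255,255))|cv2.inRange(h,(172,120,90),(180,255,255))
            ys,xs=np.nonzero(r[90:130,180:225]);print("red",xs.mean()+180,ys.mean()+90,len(xs))
s=im[225:300,285:325];o=np.zeros((600,800,3),np.uint8);o[:,:320]=cv2.resize(s,None,fx=8,fy=8,interpolation=0)
t=cv2.imread("pics/top3.png")[78:128,185:230];b=cv2.resize(t,None,fx=10,fy=10,interpolation=0);o[:500,340:790]=b;cv2.imwrite("pics/c8.png",o)
E
```

```text
boss top [0.562  0.1024 0.1792] floor 0.13123383790642917
((323.1537170410156, 213.52218627929688), (30.48015594482422, 55.83723831176758), 109.24040985107422) [0.5562261  0.09644914 0.13      ]
scene clip centroid 305.33 278.56
scene clip centroid 305.56 278.62
al meandiff 6.2
st meandiff 4.3
top clip centroid 211.46 91.34
top clip centroid 211.41 91.69
al meandiff 6.1
st meandiff 3.8
red 200.1764705882353 111.58823529411765 34
red 201.86206896551724 114.41379310344828 29
```

View pics/c8.png

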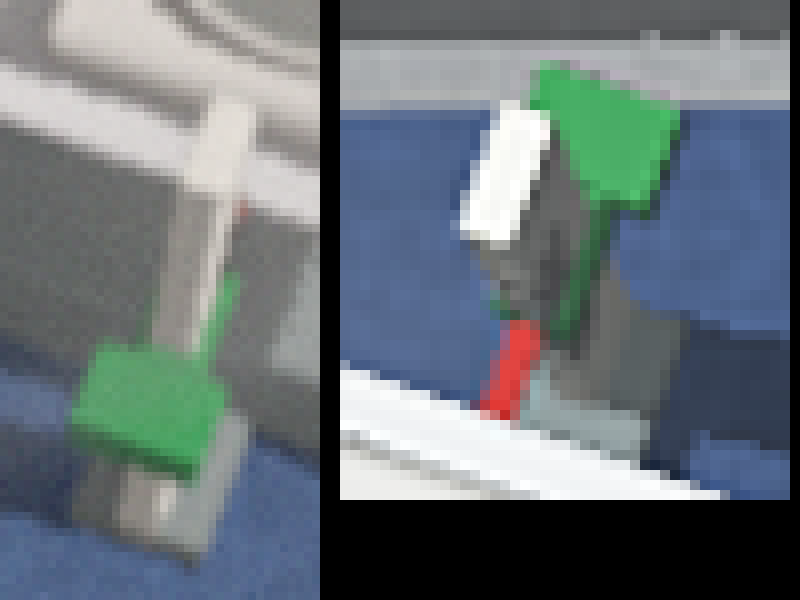

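The pan reads 131 mm (expected 130) and the hub centre is about 2 mm off the well's. Choosing brass depends on the clip height, so I re-measure its corners from the new pictures.

```bash
python3 - <<'E'
from h import *
# straight edges of the tab's bright top face, averaged over 6 pictures; intersect fitted lines
ims={n:np.mean([bot.snapshot(n)[:,:,::-1].astype(float) for _ in range(6)],0) for n in("scene","top")}
print(bot.get_obs()["time_s"])
o=np.zeros((600,800,3),np.uint8)
a=ims["scene"][255:295,288:320].astype(np.uint8);o[:480,:384]=cv2.resize(a,None,fx=12,fy=12,interpolation=cv2.INTER_CUBIC)
b=ims["top"][80:105,198:224].astype(np.uint8);o[:375,400:790]=cv2.resize(b,None,fx=15,fy=15,interpolation=cv2.INTER_CUBIC)
cv2.imwrite("pics/c9.png",o)
E
```

```text
15.0333
```

View pics/c9.png

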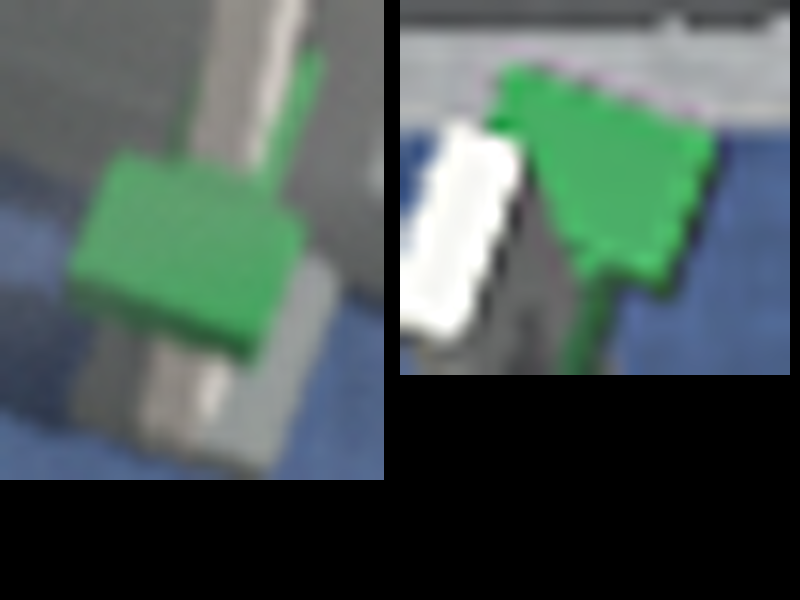

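```bash
python3 - <<'E'
from h import *
S={'A':(114,152),'C':(252,338),'D':(68,272)};T={'A':(660,280),'C':(502,62),'D':(718,133)}
P={}
for k in S:
    s=(288+S[k][0]/12-.5,255+S[k][1]/12-.5);t=(198+(T[k][0]-400)/15-.5,80+T[k][1]/15-.5)
    P[k]=tri(s,t);print(k,P[k].round(4))
print(np.linalg.norm(P['A']-P['D']),np.linalg.norm(P['C']-P['D']),np.mean([P[k][2] for k in P])-.007)
E
```

```text
A [0.6908 0.0387 0.1087]
C [0.7263 0.0632 0.1081]
D [0.7148 0.0301 0.107 ]
0.025560436839426052 0.035006573439814226 0.10095057444992918
```

The better reading puts the clip's middle at 101 mm, against a pointer at 105 to 106 mm. That is 4 to 5 mm apart, within 7, while steel would be about 8 mm too low.

```bash
python3 - <<'E'
from station import bot
o=bot.get_obs();print(o["wrist_force"],o["time_s"]);bot.hand_in()
E
```

```text
[-0.71340646  0.09954987 -0.49449634] 15.0333
the job is handed in; nothing more can be done
```

I put the brass hub in the well, boss up, let go, backed the arm away and handed in at 15.0 s.

**Choice of hub:** the clip's middle measured 100 mm high on the first reading and 101 mm on the second. That needs a drop of 34 to 35 mm, so brass (30 mm) was the nearest fit. Steel (42 mm) would have ended 7 to 8 mm too low.

**Last checks:**
- **Hub:** it stands in the well about 2.5 mm off centre, and it looks upright in both views.
- **Pan:** the floor measured about 131 mm high (130 expected), which puts the pointer at 105 to 106 mm. That is about 4 to 6 mm above the clip's middle, within the 7 mm limit but with little margin, since the cameras are only good to about 2 mm.
- **Clip and other hubs:** the clip's colour patch moved 0.4 pixel at most, and the aluminium and steel hubs look unmoved.
- **Disagreement:** one ellipse fit of the loaded well came out about 9 mm off sideways. The hub and its shadow spoiled the colour mask, so I did not use it.

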